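# Scrape the carving jig clear and index its sliding rest to the next hole

## Robot

A 7-joint arm with a two-finger parallel gripper is mounted at the origin on the work surface. World frame = base frame: x ahead of the robot, y to its left, z up, the work surface at z = 0. Lengths are in m, angles in rad, forces in N, time in s.
With the tool pointing down it reaches from about 0.425 to 0.875 m from the base axis. Payload 8.4 kg.
Tool frame: the origin (TCP) lies at the very end of the fingers, on their centre line; the grasp point (between the pads) lies manip.hold_point_z behind it (manip.hold_point_z is the distance from the TCP to the grasp point, in m); z points along the fingers, x is the direction in which the jaws open and shut, and the axes are right-handed (so a half turn about z gives the same grasp; the last joint's range is limited). The gripper opens to 87 mm and grips with 3 to 60 N. Pads are 19 mm wide; open, the fingers measure 117 mm over their backs; the gripper's body (75 mm by 190 mm) begins 51 mm behind the grasp point.
Start: joints at [1.085, 0.333, 0.04, 1.465, -0.013, 1.343, -0.059], TCP at [0.245, -0.602, 0.223] pointing down, gripper open.
Joint ranges: [-2.58, 2.58], [-0.38, 2.09], [-1.3, 1.39], [0.25, 2.4], [-1.5, 4.64], [0.08, 2.09], [-2.65, 2.65]. Speed limits (rad/s): [2.22, 2.22, 2.79, 2.79, 3.14, 3.14, 3.14].

## Interface

Orientations are given as a unit quaternion [w, x, y, z].
In Python, from bench import manip gives the robot as it stands.
- The arm moves only by the shell command python3 -m crank 'ROWS' [OPENING] [FORCE]. ROWS is a JSON object of lists of equal length, an entry for each row: "xyz": the shift along the tool's x, y, z in cm, a list of three; "angular": the turn, a rotation vector about the tool's x, y, z in degrees, a list of three. In form: {"xyz": [[tx, ty, tz], ...], "angular": [[ax, ay, az], ...]}. A call has exactly 5 rows; each row shifts and turns the commanded pose from where the row before left it, along the tool's axes as they then stand; what a row does not reach is not made up. A row lasts 1/10 s, in which the tool goes at most 50 mm and 8.59 degrees, less where a joint would pass 70% of its speed; a pose out of reach is approached as far as the arm can. A call is refused whole if a number of a shift passes 5 or a number of a turn 8.59, either way. A call with a gripper value outside its range is refused whole. OPENING is the opening, from 0 (shut) to 1 (fully open), set as the call begins (- or left out, the last holds). The fingers move at their own pace and stop on an object; FORCE is the grip in N (left out, the last holds). Time passes only in rows, so rows that do not move let the fingers close, or fill a call up. It gives the time, the measured TCP pose, the force and the opening at its end, in the units of the state.
- manip.read_state(): the state, without advancing time (a new reading comes with each control period).
- manip.grab_frame(name): name is "scene" or "top"; returns a dict with "color" (480x640x3 uint8, red, green, blue), "intrinsics" (3x3 intrinsics, pixels), "origin" and "orientation" of the camera in the world. Camera axes: x right, y up, looking along -z (the intrinsics and any distortion apply to the point x, -y, -z); pixel columns grow to the right and rows downward; lengths in m; the calibration is good to about 2 mm. A picture is of the moment at which its call begins. There is no depth.
- manip.sign_off(): hands the job in, once; it reports no verdict.
Trained networks look in a picture, given as the dict that the camera call returned (one of the last four; its "shot" number tells which), for a name from the list of things; names that differ only in an ending like _2 or _b are one class to them, and where a whole thing is asked for, a point or a joint stands for the part that bears it (a point fixed in the world has none). Each returns a list of dicts, best first, with "p" (0 to 1); they miss things now and then, are a little off and sometimes report something else, mostly with a low value. They report only what shows in the picture. A call takes as long as a camera call.
- manip.search_frame(picture, label): "at" ([x, y, z] in m, in the coordinates of the camera as it stood for that picture, good to about 4 mm: the middle of the surface that is visible of it).
- manip.masks_of(picture, label): "pixels" (480x640 bool, what is visible of it).
The state is a dict: "time_s": time; "joint_positions": joint angles; "qvel": joint speeds; "tau": joint torques, N m; "tool_pos": TCP position; "eef_rot": TCP orientation; "ft_force": force on the tool from outside, world axes, zero at the start; "torque": the same for the moment, N m; "grip_width": opening from 0.0 (shut) to 1.0 (fully open).
Only numpy, scipy, OpenCV 4.12 (cv2) and the standard library are available. Lean on these libraries where they do the work, as an engineer would, in place of code of your own. Each camera call takes 0.05 s, during which the arm holds its last target.

## Task

Pick up the wooden scraper block and use it, not the fingers, to scrape the three dry clay chips off the jig's aluminium plate, then put the scraper back on the bench clear of the jig. Next pull up the black plunger knob on the red sliding rest, slide the rest along the yellow tube to the very next hole, and push the knob fully down so that the pin is home; finish still holding the knob pressed fully down with the gripper (it rises again if let go). Leave everything else on the bench where it is.

Things in the scene. Friction and masses are not known exactly. Their poses are not given: they have to be found in the camera images.
- jig: Carving jig fixed to the bench. Origin on the bench under it; y along the yellow square tube, x across (from tube to plate), z up. Tube: x -50 to -20, y -170 to 170, top at z 36 mm (end blocks to z 40). Four 11 mm holes in its top, on x -35, at y -80, -10, 60, 130 mm.
- plate (a point): Middle of the top of the jig's aluminium plate that holds the chips: jig x 28, y 0, z 30 mm; axes as the jig's. The plate is 73 mm wide (x) and 340 long (y). Past its open +x edge (jig x 65) is a lower catch trough to x 130, floor at z 8, lip top at z 26 mm: scrape the chips over that edge.
- next_hole (a point): Centre of the mouth of the next (second) hole, on the tube's top: jig x -35, y -10, z 36 mm. The rest's pin goes here.
- collar (a joint): Travel of the red sliding rest, m: 0 with its pin in the first hole (start), grows along jig +y, 0.070 at the next hole. 2 N friction; about 1.5 mm play while pinned. The rest: a collar 46 (x) x 40 mm on the tube, top at z 47 mm, with a bar 32 mm wide (y) reaching over the plate to jig x 62, top at z 46, underside 5 mm above the plate.
- plunger (a joint): Lift of the knob and its pin, m: 0 pushed fully home, 0.020 the upper stop. A spring holds it at about 0.005 when untouched (700 N/m both ways: 3.5 N pushes it home, 7 N pulls it to 0.015). The pin (8 mm thick, round end) leaves the hole at 0.010; let down between holes it rides on the tube.
- knob: Black upright plunger knob with a yellow dot, 30 mm in diameter, 30 mm tall. Origin at its centre, which is 75 mm above the bench with the plunger at 0 and about 80 mm at the start. It stands on the middle of the collar (jig x -35 mm, y = -80 mm + collar travel); under it is a 26 mm neck, below that the collar's top.
- scraper_mid (a point): Centre of the scraper block, half-way up: 26 mm thick (its x), 120 mm long (its y), 80 mm tall (z); light wood with a blue lower edge, 0.16 kg, standing upright on the bench at the start with the blue edge down.
- chip0_mid (a point): Centre of a dry clay chip, 18 x 16 x 12 mm, 12 g, loose on the aluminium plate.
- chip1_mid (a point): Centre of a dry clay chip, 20 x 15 x 13 mm, 12 g, loose on the aluminium plate.
- chip2_mid (a point): Centre of a dry clay chip, 16 x 18 x 14 mm, 12 g, loose on the aluminium plate.
- wood_offcut: Bystander: brown wood offcut, 70 x 50 x 40 mm; origin at the centre of its underside.
- slip_jar: Bystander: amber jar with a white cap, 72 mm in diameter, 100 mm tall; origin at the centre of its underside.
- tool_mug: Bystander: blue cup, 80 mm in diameter, 95 mm tall; origin at the centre of its underside.
- mallet: Bystander: wooden mallet lying down, 240 mm long; origin at its underside.
- clay_lump: Bystander: brown clay lump, 84 mm in diameter, 50 mm tall; origin at the centre of its underside.
- rib: Bystander: flat dark wooden rib, 110 x 45 x 8 mm; origin at the centre of its underside.

How it is judged:
By the outcome, as a careful person would: the job done as asked, in the order asked, and still so for the second after the job is handed in, while the arm keeps its last pose, push and grip.
It also fails if it takes over 58 s, if anything falls off the work surface, if the arm or the gripper's body presses on something with over 40 N, if the wrist force passes 120 N, or if a joint passes its speed limit or range.

## Working session

There is one attempt and no reset: what is moved stays moved. The work goes in short steps, Python scripts to look and compute and a shell command to move; the robot and the scene stay as the last step left them, time stands still between calls to the robot, and variables do not carry over. Pictures are saved under pics/ and viewed, and the job is handed in when it is done.

```bash
ls; mkdir -p pics
cat > h.py <<'E'
import numpy as np, cv2
from bench import manip
from scipy.spatial.transform import Rotation as R
def q2R(q): return R.from_quat([q[1],q[2],q[3],q[0]]).as_matrix()
def cam2w(p,at): return q2R(p["orientation"])@np.array(at)+np.array(p["origin"])
def proj(p,w):
    c=q2R(p["orientation"]).T@(np.array(w)-np.array(p["origin"])); v=p["intrinsics"]@np.array([c[0],-c[1],-c[2]]); return v[:2]/v[2]
def ray(p,u,v,z):
    d=np.linalg.inv(p["intrinsics"])@np.array([u,v,1.]); d=q2R(p["orientation"])@np.array([d[0],-d[1],-d[2]]); o=np.array(p["origin"]); return o+d*(z-o[2])/d[2]
def save(p,n): cv2.imwrite(f"pics/{n}.png",cv2.cvtColor(p["color"],cv2.COLOR_RGB2BGR))
E
python3 - <<'E'
from h import *
print(manip.read_state(),manip.hold_point_z)
for c in("scene","top"):
    p=manip.grab_frame(c); save(p,c+"0"); print(c,p["intrinsics"].tolist(),p["origin"],p["orientation"],[k for k in p])
    for n in ["jig","knob","collar","scraper_mid","chip0_mid","chip1_mid","chip2_mid","wood_offcut","slip_jar","tool_mug","mallet","clay_lump","rib"]:
        r=manip.search_frame(p,n)
        print(n,[(round(x["p"],2),cam2w(p,x["at"]).round(3).tolist()) for x in r[:3]])
E
```

```text
pics
{'time_s': 0.0, 'joint_positions': array([ 1.0848119 ,  0.33389578,  0.03984587,  1.46627184, -0.01336991,
        1.34326436, -0.05849612]), 'qvel': array([ 5.72375908e-05, -1.45576559e-04,  5.76297581e-04,  9.78195256e-05,
       -3.84861982e-04,  8.42236501e-04,  5.73969692e-04]), 'tau': array([-8.67042127e-04, -6.56365013e+01,  1.33462250e+00, -4.03812003e+01,
       -5.98831102e-02,  4.48874733e-02,  1.30510134e-04]), 'tool_pos': array([ 0.24499475, -0.60156743,  0.22166838]), 'eef_rot': array([-3.85110932e-04,  8.29828255e-01, -5.58018322e-01, -6.86364937e-04]), 'ft_force': array([-0.06989041,  0.88279478,  0.78290085]), 'torque': array([0.03208263, 0.00934897, 0.04815366]), 'grip_width': 1.001366610890965} 0.0187
scene [[458.1120967976747, 0.0, 320.25783244687324], [0.0, 458.1120967976747, 247.1407113570272], [0.0, 0.0, 1.0]] [1.18611079 0.403236   1.03355008] [0.4162641  0.14290601 0.283852   0.85189795] ['color', 'intrinsics', 'origin', 'orientation', 'shot']
jig []
knob [(0.7, [0.515, 0.003, 0.097])]
collar [(0.78, [0.532, 0.008, 0.045])]
scraper_mid [(0.77, [0.641, -0
[... 683 characters left out ...]
[0.34639826 0.00559049 1.63964818] [-0.69943939 -0.05720366  0.06513879  0.7094147 ] ['color', 'intrinsics', 'origin', 'orientation', 'shot']
jig [(0.94, [0.575, 0.073, 0.037]), (0.35, [0.536, -0.0, 0.046])]
knob [(0.18, [0.58, 0.076, 0.032])]
collar [(0.72, [0.536, -0.001, 0.048]), (0.68, [0.499, -0.0, 0.093])]
scraper_mid [(0.68, [0.625, -0.287, 0.078])]
chip0_mid []
chip1_mid []
chip2_mid [(0.52, [0.582, 0.124, 0.044])]
wood_offcut [(0.7, [0.49, -0.303, 0.037])]
slip_jar [(0.61, [0.483, 0.447, 0.105])]
tool_mug [(0.65, [0.626, 0.5, 0.052]), (0.25, [0.582, 0.073, 0.033])]
mallet [(0.62, [0.514, -0.476, 0.024])]
clay_lump [(0.79, [0.724, -0.221, 0.043])]
rib [(0.71, [0.796, -0.032, 0.006])]
```

View pics/scene0.png

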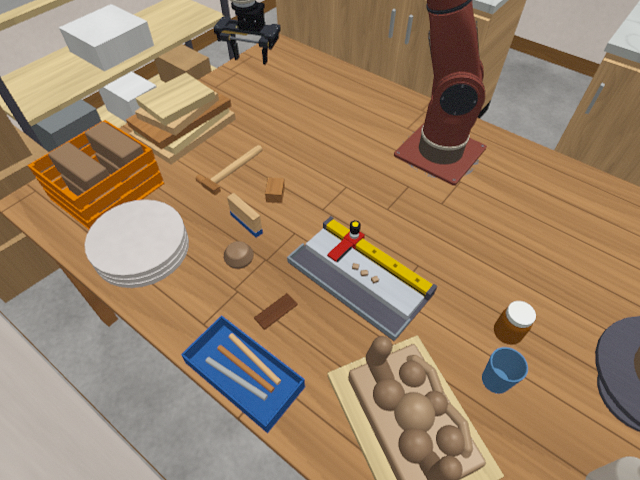

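View pics/top0.png

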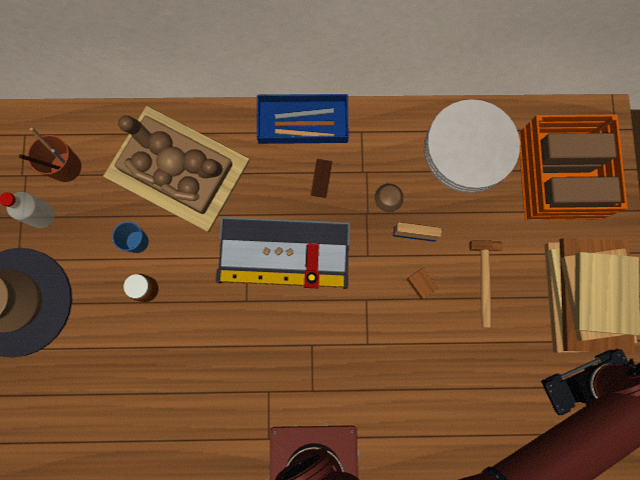

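The scene camera shows the jig at about (360,275), the scraper at (244,214) and the chips near (365,272). In the top camera the jig is at (285,253), the scraper at (417,231) and the chips at (266-290,252). Next I'll zoom in to measure them.

Run:
```python
import cv2
a=cv2.imread("pics/top0.png");b=cv2.imread("pics/scene0.png")
cv2.imwrite("pics/ztop.png",cv2.resize(a[205:305,200:360],None,fx=5,fy=5,interpolation=cv2.INTER_CUBIC))
cv2.imwrite("pics/zsc.png",cv2.resize(b[200:350,280:440],None,fx=4,fy=4,interpolation=cv2.INTER_CUBIC))
c=cv2.resize(a[200:310,370:510],None,fx=5,fy=5,interpolation=cv2.INTER_CUBIC);cv2.imwrite("pics/zscr.png",c)
c=cv2.resize(b[170:270,200:300],None,fx=6,fy=6,interpolation=cv2.INTER_CUBIC);cv2.imwrite("pics/zscr2.png",c)
```

```text
(no output)
```

View pics/ztop.png

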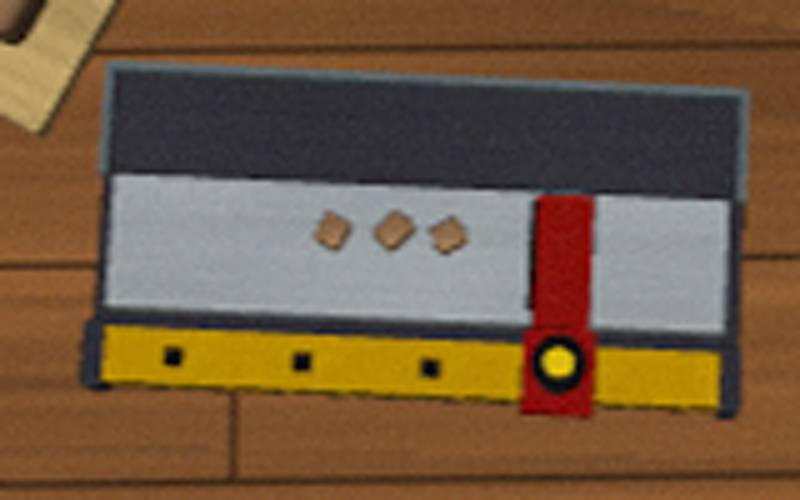

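View pics/zsc.png

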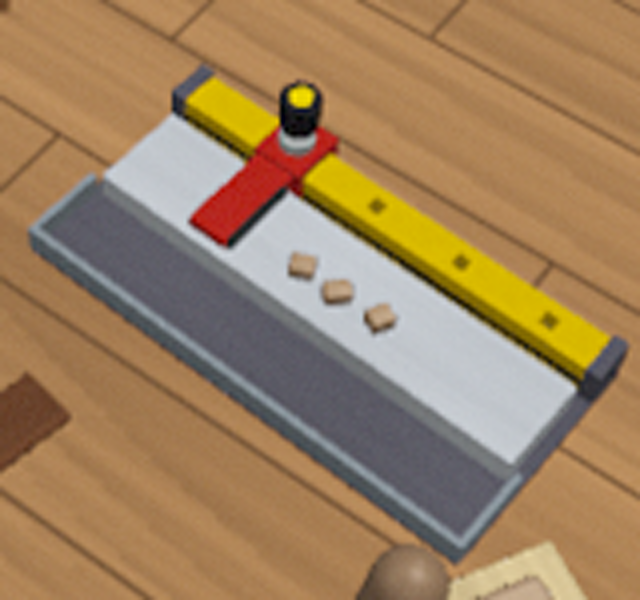

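View pics/zscr.png

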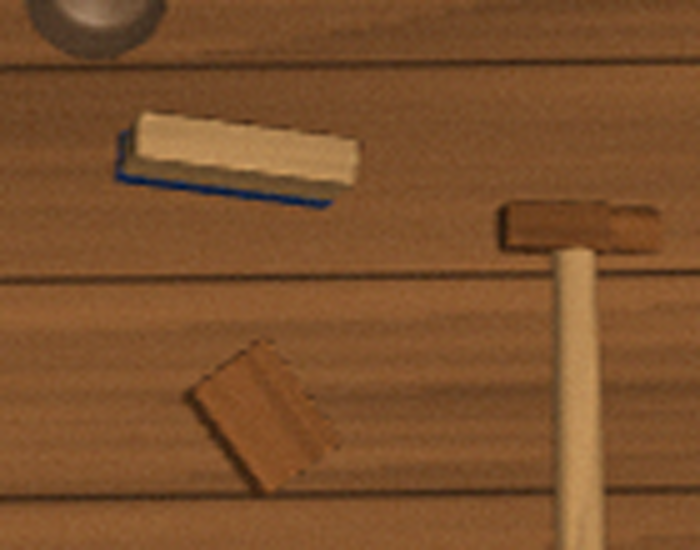

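View pics/zscr2.png

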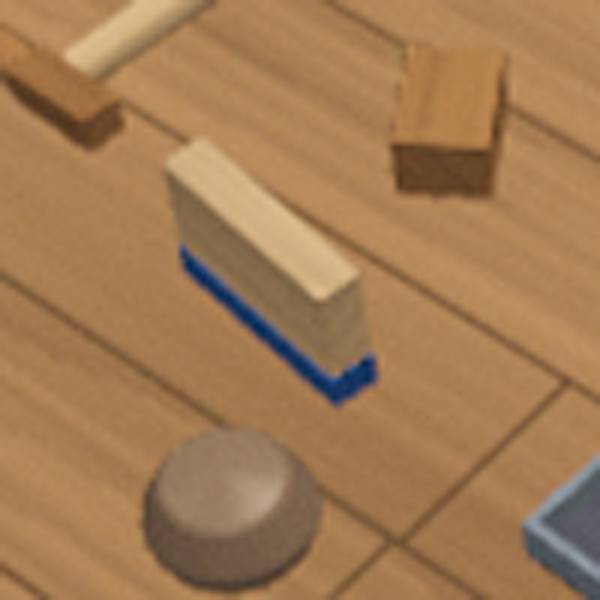

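```bash
cat > fit.py <<'E'
from h import *
from scipy.optimize import least_squares
pt=manip.grab_frame("top"); ps=manip.grab_frame("scene")
def T(o,s,l): return [((x+.5)/s-.5+o[0],(y+.5)/s-.5+o[1]) for x,y in l]
Wj=np.array([[-35,130,36],[-35,60,36],[-35,-10,36],[65,170,30],[65,-170,30],[-35,-80,95]])/1000
tj=T((200,205),5,[(173,357),(302,362),(430,369),(110,172),(728,200),(558,362)])
sj=T((280,200),4,[(548,321),(461,262),(377,206),(515,465),(103,182),(302,97)])
def solve(W,pairs,x0):
    def f(x):
        c,s=np.cos(x[2]),np.sin(x[2]); r=[]
        P=W@np.array([[c,-s,0],[s,c,0],[0,0,1]]).T+[x[0],x[1],0]
        for p,px,idx in pairs:
            r+= [proj(p,P[i])-q for i,q in zip(idx,px)]
        return np.ravel(r)
    s=least_squares(f,x0); return s.x,s.fun.reshape(-1,2)
def rep(n,W,A,B,x0):
    for k,pr in (("top",[A]),("scene",[B]),("both",[A,B])):
        x,r=solve(W,pr,x0); print(n,k,x[:2].round(4),np.degrees(x[2]).round(2),"res",np.abs(r).max().round(2), r.round(1).tolist() if k=="both" else "")
    return x
rep("jig",Wj,(pt,tj,range(6)),(ps,sj,range(6)),[.56,.07,0])
Ws=np.array([[13,60,80],[13,-60,80],[-13,-60,80],[-13,60,80],[13,60,0],[-13,60,0]])/1000
# top img: left=+y, up=+x
ts=T((370,200),5,[(142,113),(358,142),(353,186),(135,157)])
ss=T((200,170),6,[(322,300),(165,158),(205,137),(360,272),(337,404),(376,375)])
rep("scr",Ws,(pt,ts,range(4)),(ps,ss,range(6)),[.63,-.28,0])
for px in T((200,205),5,[(333,232),(395,230),(449,236)]): print("chip top",ray(pt,*px,.043).round(4))
for px in T((280,200),4,[(303,262),(337,289),(379,315)]): print("chip scene",ray(ps,*px,.042).round(4))
E
python3 fit.py
```

```text
jig top [0.5433 0.0814] -3.2 res 0.71 
jig scene [0.5437 0.0789] -2.6 res 0.72 
jig both [0.5436 0.0801] -2.92 res 1.04 [[0.5, 0.0], [0.3, -0.0], [0.4, -0.5], [1.0, 0.7], [0.2, -0.3], [0.4, -0.3], [1.0, 0.2], [0.6, 0.4], [0.3, 0.5], [-0.0, 0.2], [0.3, -0.8], [0.2, 0.8]]
scr top [ 0.6297 -0.2893] -8.56 res 0.56 
scr scene [ 0.6296 -0.2929] -8.79 res 0.98 
scr both [ 0.6299 -0.2911] -8.75 res 1.06 [[0.1, -0.5], [1.0, -0.3], [1.1, 0.3], [0.4, 0.0], [-0.1, 0.2], [-0.3, 0.4], [0.4, -0.6], [1.0, -0.0], [0.5, 1.0], [1.0, 1.0]]
chip top [0.5821 0.1252 0.043 ]
chip top [0.5827 0.0913 0.043 ]
chip top [0.579  0.0618 0.043 ]
chip scene [0.5798 0.0594 0.042 ]
chip scene [0.5837 0.0892 0.042 ]
chip scene [0.5836 0.122  0.042 ]
```

```bash
cat > plan.py <<'E'
from h import *
import sys
def yaw():
    M=q2R(manip.read_state()["eef_rot"]); return np.degrees(np.arctan2(M[1,0],M[0,0]))
def tgt(x,y,z,yawdeg,n,frm=None):
    s=manip.read_state(); M0=q2R(s["eef_rot"]); p=np.array(s["tool_pos"])
    a=np.radians(yawdeg); M1=np.array([[np.cos(a),np.sin(a),0],[np.sin(a),-np.cos(a),0],[0,0,-1]])
    rv=R.from_matrix(M0.T@M1).as_rotvec(); d=(np.array([x,y,z])-p)/n
    X=[];A=[]
    for i in range(n):
        Mi=M0@R.from_rotvec(rv*i/n).as_matrix(); X.append((Mi.T@d*100).round(2).tolist()); A.append(np.degrees(rv/n).round(2).tolist())
    print("now",p.round(4),round(yaw(),2),"d",(d*n).round(4))
    for i in range(0,n,5): print('{"xyz":%s,"angular":%s}'%(X[i:i+5],A[i:i+5]))
def st():
    s=manip.read_state(); print(s["time_s"],s["tool_pos"].round(4),round(yaw(),2),s["ft_force"].round(1),round(s["grip_width"],3))
J0=np.array([.5436,.0801]);JY=-2.92
def jig(x,y,o=J0,yw=JY):
    a=np.radians(yw); return o+np.array([np.cos(a)*x-np.sin(a)*y,np.sin(a)*x+np.cos(a)*y])
def toj(p,o=J0,yw=JY):
    a=np.radians(yw); d=np.array(p)[:2]-o; return np.array([np.cos(a)*d[0]+np.sin(a)*d[1],-np.sin(a)*d[0]+np.cos(a)*d[1]])
E
python3 -c "
from plan import *
tgt(.630,-.291,.13,-8.75,15)
for p in [(.582,.1236),(.583,.0903),(.5795,.0606)]: print(toj(p))"
```

```text
now [ 0.2452 -0.602   0.2225] -67.84 d [ 0.3848  0.311  -0.0925]
{"xyz":[[-0.95, -3.16, 0.62], [-0.73, -3.22, 0.62], [-0.51, -3.26, 0.62], [-0.29, -3.29, 0.62], [-0.06, -3.3, 0.62]],"angular":[[-0.0, 0.0, -3.94], [-0.0, 0.0, -3.94], [-0.0, 0.0, -3.94], [-0.0, 0.0, -3.94], [-0.0, 0.0, -3.94]]}
{"xyz":[[0.17, -3.29, 0.62], [0.39, -3.27, 0.62], [0.62, -3.24, 0.62], [0.84, -3.19, 0.62], [1.06, -3.12, 0.62]],"angular":[[-0.0, 0.0, -3.94], [-0.0, 0.0, -3.94], [-0.0, 0.0, -3.94], [-0.0, 0.0, -3.94], [-0.0, 0.0, -3.94]]}
{"xyz":[[1.27, -3.04, 0.62], [1.47, -2.95, 0.62], [1.67, -2.84, 0.62], [1.86, -2.72, 0.62], [2.05, -2.59, 0.62]],"angular":[[-0.0, 0.0, -3.94], [-0.0, 0.0, -3.94], [-0.0, 0.0, -3.94], [-0.0, 0.0, -3.94], [-0.0, 0.0, -3.94]]}
[0.03613419 0.04539968]
[0.03882924 0.01219385]
[ 0.03684675 -0.01764588]
```

```bash
python3 -m crank '{"xyz":[[-0.95,-3.16,0.62],[-0.73,-3.22,0.62],[-0.51,-3.26,0.62],[-0.29,-3.29,0.62],[-0.06,-3.3,0.62]],"angular":[[0,0,-3.94],[0,0,-3.94],[0,0,-3.94],[0,0,-3.94],[0,0,-3.94]]}' 1 30
python3 -m crank '{"xyz":[[0.17,-3.29,0.62],[0.39,-3.27,0.62],[0.62,-3.24,0.62],[0.84,-3.19,0.62],[1.06,-3.12,0.62]],"angular":[[0,0,-3.94],[0,0,-3.94],[0,0,-3.94],[0,0,-3.94],[0,0,-3.94]]}'
python3 -m crank '{"xyz":[[1.27,-3.04,0.62],[1.47,-2.95,0.62],[1.67,-2.84,0.62],[1.86,-2.72,0.62],[2.05,-2.59,0.62]],"angular":[[0,0,-3.94],[0,0,-3.94],[0,0,-3.94],[0,0,-3.94],[0,0,-3.94]]}'
python3 -m crank '{"xyz":[[0,0,0],[0,0,0],[0,0,0],[0,0,0],[0,0,0]],"angular":[[0,0,0],[0,0,0],[0,0,0],[0,0,0],[0,0,0]]}'
python3 -c "
from plan import *
p=manip.grab_frame('scene');save(p,'s1');p=manip.grab_frame('top');save(p,'t1')
tgt(.630,-.291,.042,-8.75,5)
print(manip.read_state()['ft_force'])"
```

```text
time_s: 2.0
tool_pos: [0.3745, -0.4973, 0.1915]
eef_rot: [0.0, 0.914, -0.407, 0.0]
ft_force: [0.9, -0.6, 0.4]
grip_width: 0.999
time_s: 2.5
tool_pos: [0.5027, -0.3939, 0.1605]
eef_rot: [0.0, 0.97, -0.244, 0.0]
ft_force: [0.2, 0.2, 0.5]
grip_width: 1.0
time_s: 3.0
tool_pos: [0.6309, -0.2903, 0.1293]
eef_rot: [0.0, 0.997, -0.075, 0.0]
ft_force: [-0.8, -0.4, 0.3]
grip_width: 0.999
time_s: 3.5
tool_pos: [0.6293, -0.2922, 0.1299]
eef_rot: [0.0, 0.997, -0.077, 0.0]
ft_force: [-0.0, -1.3, -0.1]
grip_width: 1.002
now [ 0.6296 -0.2917  0.1298] -8.8 d [ 0.0004  0.0007 -0.0878]
{"xyz":[[0.01, -0.02, 1.76], [0.01, -0.02, 1.76], [0.01, -0.02, 1.76], [0.01, -0.02, 1.76], [0.01, -0.02, 1.76]],"angular":[[0.0, -0.0, -0.01], [0.0, -0.0, -0.01], [0.0, -0.0, -0.01], [0.0, -0.0, -0.01], [0.0, -0.0, -0.01]]}
[-0.65921371  0.47525989  0.05835739]
```

```bash
python3 -c "
import cv2,numpy as np
a=cv2.imread('pics/t1.png')[180:300,350:490];b=cv2.imread('pics/s1.png')[120:270,180:340]
cv2.imwrite('pics/c1.png',np.hstack([cv2.resize(a,(400,343),interpolation=2),cv2.resize(b,(366,343),interpolation=2)]))"
```

```text
(no output)
```

View pics/c1.png

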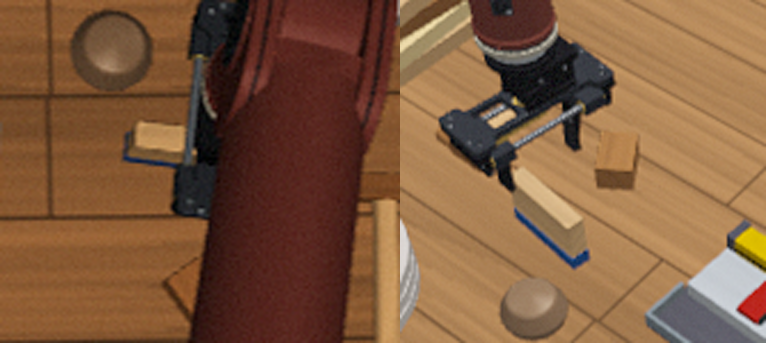

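The gripper is straddling the scraper. The top crop shows the block end at about (155,140) emerging from under the gripper.

```bash
python3 -c "
from plan import *
p=manip.grab_frame('scene'); print(proj(p,manip.read_state()['tool_pos']))"
python3 -m crank '{"xyz":[[0.01,-0.02,1.76],[0.01,-0.02,1.76],[0.01,-0.02,1.76],[0.01,-0.02,1.76],[0,0,1.74]],"angular":[[0,0,0],[0,0,0],[0,0,0],[0,0,0],[0,0,0]]}'
python3 -m crank '{"xyz":[[0,0,0],[0,0,0],[0,0,0],[0,0,0],[0,0,0]],"angular":[[0,0,0],[0,0,0],[0,0,0],[0,0,0],[0,0,0]]}' 0 30
python3 -m crank '{"xyz":[[0,0,0],[0,0,0],[0,0,0],[0,0,0],[0,0,0]],"angular":[[0,0,0],[0,0,0],[0,0,0],[0,0,0],[0,0,0]]}'
```

```text
[241.03806543 192.9302678 ]
time_s: 4.15
tool_pos: [0.6304, -0.2903, 0.0404]
eef_rot: [-0.0, 0.997, -0.076, -0.0]
ft_force: [0.7, 0.4, -0.3]
grip_width: 1.001
time_s: 4.65
tool_pos: [0.6309, -0.2905, 0.0426]
eef_rot: [0.0, 0.997, -0.076, 0.001]
ft_force: [0.5, -0.3, -0.2]
grip_width: 0.633
time_s: 5.15
tool_pos: [0.6306, -0.2903, 0.0419]
eef_rot: [0.0, 0.997, -0.076, 0.0]
ft_force: [0.7, 0.2, 1.1]
grip_width: 0.298
```

```bash
python3 -m crank '{"xyz":[[0,0,-1],[0,0,-2.5],[0,0,-2.5],[0,0,-2.5],[0,0,-2.5]],"angular":[[0,0,0],[0,0,0],[0,0,0],[0,0,0],[0,0,0]]}'
python3 -c "
from plan import *
x,y=jig(.002,.016); print(x,y)
tgt(x,y,.152,-2.92,10)"
```

```text
time_s: 5.65
tool_pos: [0.6301, -0.2902, 0.1531]
eef_rot: [-0.0, 0.997, -0.076, -0.0]
ft_force: [0.4, -0.3, -2.4]
grip_width: 0.294
0.5464124681650878 0.09597734306552477
now [ 0.6301 -0.2902  0.1531] -8.74 d [-0.0837  0.3862 -0.0011]
{"xyz":[[-1.41, -3.69, 0.01], [-1.38, -3.7, 0.01], [-1.34, -3.72, 0.01], [-1.3, -3.73, 0.01], [-1.26, -3.74, 0.01]],"angular":[[-0.0, 0.0, -0.58], [-0.0, 0.0, -0.58], [-0.0, 0.0, -0.58], [-0.0, 0.0, -0.58], [-0.0, 0.0, -0.58]]}
{"xyz":[[-1.22, -3.76, 0.01], [-1.19, -3.77, 0.01], [-1.15, -3.78, 0.01], [-1.11, -3.79, 0.01], [-1.07, -3.8, 0.01]],"angular":[[-0.0, 0.0, -0.58], [-0.0, 0.0, -0.58], [-0.0, 0.0, -0.58], [-0.0, 0.0, -0.58], [-0.0, 0.0, -0.58]]}
```

```bash
python3 -m crank '{"xyz":[[-1.41,-3.69,0],[-1.38,-3.7,0],[-1.34,-3.72,0],[-1.3,-3.73,0],[-1.26,-3.74,0]],"angular":[[0,0,-0.58],[0,0,-0.58],[0,0,-0.58],[0,0,-0.58],[0,0,-0.58]]}'
python3 -m crank '{"xyz":[[-1.22,-3.76,0],[-1.19,-3.77,0],[-1.15,-3.78,0],[-1.11,-3.79,0],[-1.07,-3.8,0]],"angular":[[0,0,-0.58],[0,0,-0.58],[0,0,-0.58],[0,0,-0.58],[0,0,-0.58]]}'
python3 -m crank '{"xyz":[[0,0,1],[0,0,1],[0,0,1],[0,0,1],[0,0,0]],"angular":[[0,0,0],[0,0,0],[0,0,0],[0,0,0],[0,0,0]]}'
python3 -c "
from plan import *
p=manip.grab_frame('scene');save(p,'s2')
x,y=jig(.002,.016)
st();tgt(x,y,.0745,-2.92,5)
import cv2
b=cv2.imread('pics/s2.png')[170:350,270:450];cv2.imwrite('pics/c2.png',cv2.resize(b,None,fx=3.2,fy=3.2,interpolation=2))"
```

```text
time_s: 6.15
tool_pos: [0.5879, -0.0958, 0.1523]
eef_rot: [0.0, 0.999, -0.051, -0.0]
ft_force: [0.0, -0.4, -1.6]
grip_width: 0.299
time_s: 6.65
tool_pos: [0.5461, 0.0972, 0.1523]
eef_rot: [0.0, 1.0, -0.025, 0.0]
ft_force: [0.8, -0.2, -2.0]
grip_width: 0.296
time_s: 7.15
tool_pos: [0.5459, 0.0944, 0.1099]
eef_rot: [0.0, 1.0, -0.027, -0.002]
ft_force: [0.0, -0.4, -2.8]
grip_width: 0.295
7.2 [0.5464 0.0948 0.1108] -3.02 [ 0.2 -1.1 -1.9] 0.292
now [0.5464 0.0948 0.1108] -3.02 d [ 0.      0.0012 -0.0363]
{"xyz":[[0.0, -0.02, 0.73], [-0.0, -0.02, 0.73], [-0.0, -0.02, 0.73], [-0.0, -0.02, 0.73], [-0.0, -0.02, 0.73]],"angular":[[0.0, 0.02, -0.02], [0.0, 0.02, -0.02], [0.0, 0.02, -0.02], [0.0, 0.02, -0.02], [0.0, 0.02, -0.02]]}
```

View pics/c2.png

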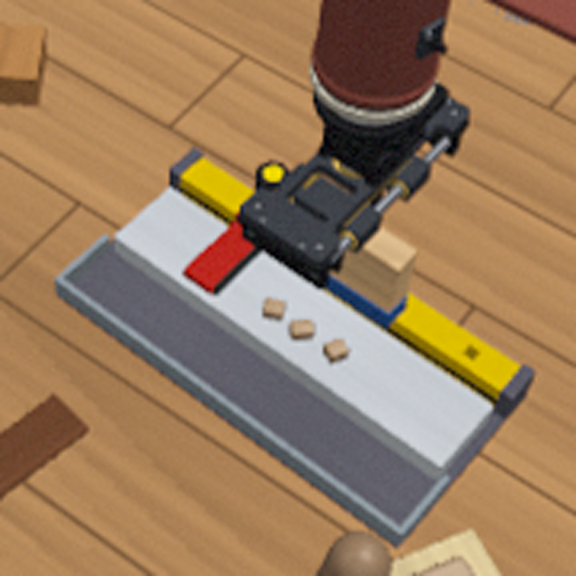

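The block is held square over the inner part of the plate, the chips at (275-335,308-350) in the crop lie ahead of it, and the knob is clear. I'll lower it.

```bash
python3 -m crank '{"xyz":[[0,-0.02,0.9],[0,-0.02,0.9],[0,-0.02,0.9],[0,0,0.7],[0,0,0.2]],"angular":[[0,0,0],[0,0,0],[0,0,0],[0,0,0],[0,0,0]]}'
python3 -c "
from plan import *
st(); print(toj(manip.read_state()['tool_pos']))
p=manip.grab_frame('scene');save(p,'s3');p=manip.grab_frame('top');save(p,'t3');st()
import cv2
b=cv2.imread('pics/s3.png')[170:350,270:450];cv2.imwrite('pics/c3.png',cv2.resize(b,None,fx=3.2,fy=3.2,interpolation=2))"
```

```text
time_s: 7.7
tool_pos: [0.5463, 0.0963, 0.0746]
eef_rot: [0.0, 1.0, -0.026, -0.001]
ft_force: [-0.8, -0.6, -2.5]
grip_width: 0.297
7.7 [0.5463 0.0963 0.0746] -2.93 [-0.8 -0.6 -2.5] 0.297
[0.00183486 0.01630441]
7.8 [0.5466 0.0964 0.0753] -2.93 [ 0.4 -0.8 -2.4] 0.298
```

View pics/c3.png

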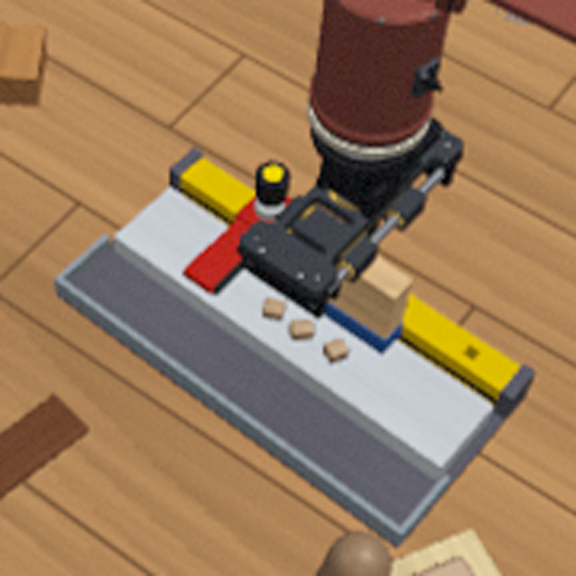

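```bash
python3 -m crank '{"xyz":[[0,0,0.1],[0,0,0.1],[0.4,0,0],[0.4,0,0],[0.4,0,0]],"angular":[[0,0,0],[0,0,0],[0,0,0],[0,0,0],[0,0,0]]}'
python3 -m crank '{"xyz":[[0.4,0,0],[0.4,0,0],[0.4,0,0],[0.4,0,0],[0.4,0,0]],"angular":[[0,0,0],[0,0,0],[0,0,0],[0,0,0],[0,0,0]]}'
python3 -c "
from plan import *
st(); print(toj(manip.read_state()['tool_pos']))
p=manip.grab_frame('scene');save(p,'s4')
import cv2
b=cv2.imread('pics/s4.png')[170:350,270:450];cv2.imwrite('pics/c4.png',cv2.resize(b,None,fx=3.2,fy=3.2,interpolation=2))"
```

```text
time_s: 8.3
tool_pos: [0.5594, 0.0957, 0.0739]
eef_rot: [-0.0, 1.0, -0.026, 0.0]
ft_force: [0.1, -0.1, -2.3]
grip_width: 0.294
time_s: 8.8
tool_pos: [0.5792, 0.0947, 0.0737]
eef_rot: [-0.0, 1.0, -0.026, -0.0]
ft_force: [0.8, -0.5, -2.3]
grip_width: 0.295
8.8 [0.5792 0.0947 0.0737] -2.94 [ 0.8 -0.5 -2.3] 0.295
[0.03476485 0.01640041]
```

View pics/c4.png

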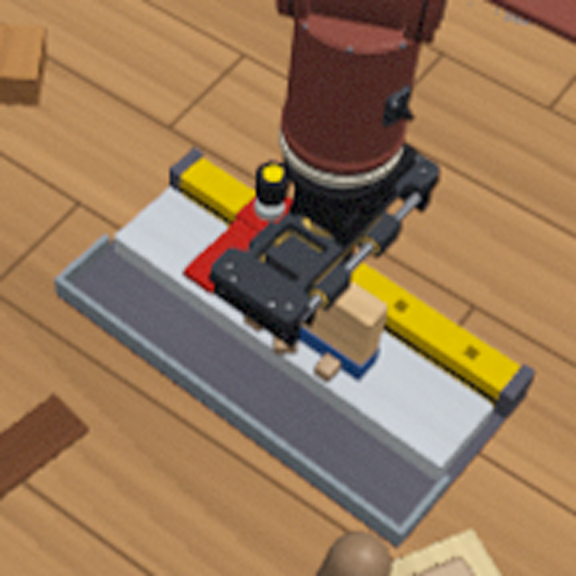

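The chips are moving ahead of the blue edge, at (255,323), (285,347) and (327,368) in the crop. I'll keep pushing.

```bash
python3 -m crank '{"xyz":[[0.4,0,0],[0.4,0,0],[0.4,0,0],[0.4,0,0],[0.4,0,0]],"angular":[[0,0,0],[0,0,0],[0,0,0],[0,0,0],[0,0,0]]}'
python3 -m crank '{"xyz":[[0.4,0,0],[0.4,0,0],[0.3,0,0],[0,0,0],[0,0,0]],"angular":[[0,0,0],[0,0,0],[0,0,0],[0,0,0],[0,0,0]]}'
python3 -c "
from plan import *
st(); print(toj(manip.read_state()['tool_pos']))
p=manip.grab_frame('scene');save(p,'s5')
import cv2
b=cv2.imread('pics/s5.png')[170:350,270:450];cv2.imwrite('pics/c5.png',cv2.resize(b,None,fx=3.2,fy=3.2,interpolation=2))"
```

```text
time_s: 9.35
tool_pos: [0.5992, 0.0937, 0.0738]
eef_rot: [-0.0, 1.0, -0.026, 0.0]
ft_force: [0.0, 0.8, -2.3]
grip_width: 0.296
time_s: 9.85
tool_pos: [0.6097, 0.0932, 0.0737]
eef_rot: [-0.0, 1.0, -0.026, -0.0]
ft_force: [0.8, 1.1, -1.7]
grip_width: 0.3
9.85 [0.6097 0.0932 0.0737] -2.94 [ 0.8  1.1 -1.7] 0.3
[0.06537342 0.01646482]
```

View pics/c5.png

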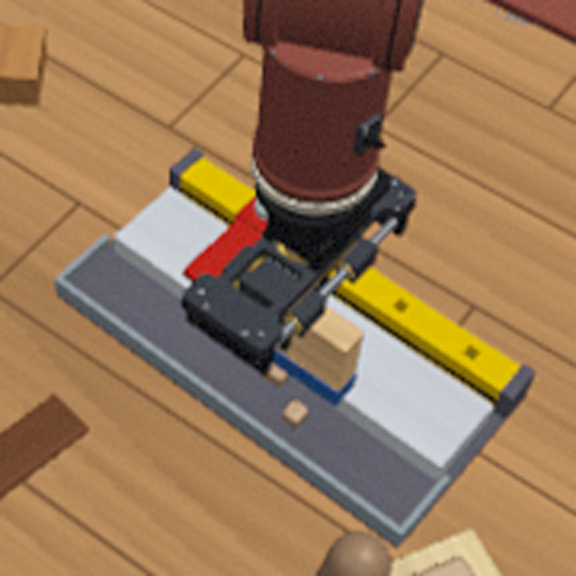

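One chip is in the trough at (295,412), another is at (278,375), and the third is hidden. I'll lift and look.

```bash
python3 -m crank '{"xyz":[[0,0,-1.6],[0,0,-1.6],[0,0,-1.6],[0,0,-1.6],[0,0,-1.6]],"angular":[[0,0,0],[0,0,0],[0,0,0],[0,0,0],[0,0,0]]}'
python3 -c "
from plan import *
p=manip.grab_frame('scene');save(p,'s6')
import cv2
b=cv2.imread('pics/s6.png')[170:350,270:450];cv2.imwrite('pics/c6.png',cv2.resize(b,None,fx=3.2,fy=3.2,interpolation=2))
tgt(.630,-.290,.153,-8.75,10)"
```

```text
time_s: 10.4
tool_pos: [0.61, 0.0932, 0.1558]
eef_rot: [-0.0, 1.0, -0.026, 0.001]
ft_force: [0.3, -0.8, -2.0]
grip_width: 0.298
now [0.6113 0.0936 0.1586] -2.94 d [ 0.0187 -0.3836 -0.0056]
{"xyz":[[0.38, 3.82, 0.06], [0.42, 3.82, 0.06], [0.46, 3.81, 0.06], [0.5, 3.81, 0.06], [0.54, 3.8, 0.06]],"angular":[[-0.01, -0.03, 0.58], [-0.01, -0.03, 0.58], [-0.01, -0.03, 0.58], [-0.01, -0.03, 0.58], [-0.01, -0.03, 0.58]]}
{"xyz":[[0.58, 3.8, 0.06], [0.61, 3.79, 0.06], [0.65, 3.78, 0.06], [0.69, 3.78, 0.06], [0.73, 3.77, 0.06]],"angular":[[-0.01, -0.03, 0.58], [-0.01, -0.03, 0.58], [-0.01, -0.03, 0.58], [-0.01, -0.03, 0.58], [-0.01, -0.03, 0.58]]}
```

View pics/c6.png

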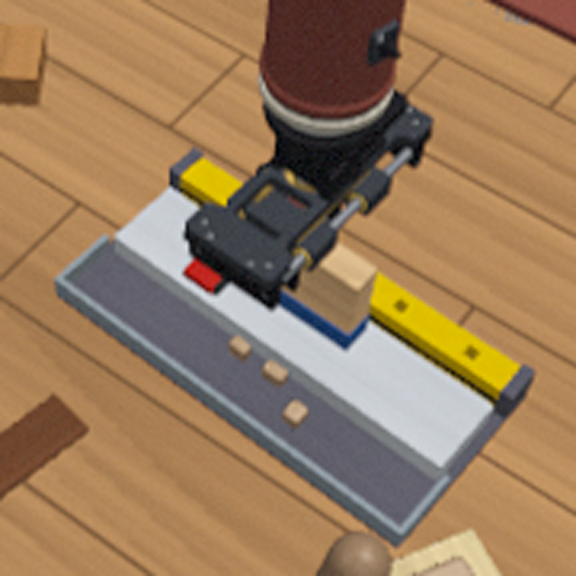

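All three chips are in the trough, at (240,347), (275,371) and (295,412) in the crop. I'll carry the scraper back to where it stood.

```bash
python3 -m crank '{"xyz":[[0.38,3.82,0.06],[0.42,3.82,0.06],[0.46,3.81,0.06],[0.5,3.81,0.06],[0.54,3.8,0.06]],"angular":[[0,0,0.58],[0,0,0.58],[0,0,0.58],[0,0,0.58],[0,0,0.58]]}'
python3 -m crank '{"xyz":[[0.58,3.8,0.06],[0.61,3.79,0.06],[0.65,3.78,0.06],[0.69,3.78,0.06],[0.73,3.77,0.06]],"angular":[[0,0,0.58],[0,0,0.58],[0,0,0.58],[0,0,0.58],[0,0,0.58]]}'
python3 -m crank '{"xyz":[[0,0,2],[0,0,2],[0,0,2],[0,0,2],[0,0,1.5]],"angular":[[0,0,0],[0,0,0],[0,0,0],[0,0,0],[0,0,0]]}'
python3 -c "
from plan import *
tgt(.630,-.290,.0425,-8.75,5);p=manip.grab_frame('top');save(p,'t7')
import cv2
b=cv2.imread('pics/t7.png')[200:310,200:440];cv2.imwrite('pics/c7.png',cv2.resize(b,None,fx=3.3,fy=3.3,interpolation=2))"
```

```text
time_s: 10.95
tool_pos: [0.619, -0.1002, 0.1511]
eef_rot: [0.0, 0.999, -0.051, 0.0]
ft_force: [0.4, -0.3, -1.2]
grip_width: 0.296
time_s: 11.45
tool_pos: [0.6283, -0.292, 0.148]
eef_rot: [-0.0, 0.997, -0.076, 0.0]
ft_force: [-0.5, -0.3, -2.1]
grip_width: 0.296
time_s: 11.95
tool_pos: [0.6279, -0.2902, 0.0514]
eef_rot: [-0.0, 0.997, -0.076, -0.001]
ft_force: [-0.1, -0.1, -1.7]
grip_width: 0.297
now [ 0.6279 -0.2902  0.0514] -8.74 d [ 0.0021  0.0002 -0.0089]
{"xyz":[[0.04, -0.01, 0.18], [0.04, -0.01, 0.18], [0.04, -0.01, 0.18], [0.04, -0.01, 0.18], [0.04, -0.01, 0.18]],"angular":[[-0.0, 0.01, 0.0], [-0.0, 0.01, 0.0], [-0.0, 0.01, 0.0], [-0.0, 0.01, 0.0], [-0.0, 0.01, 0.0]]}
```

View pics/c7.png

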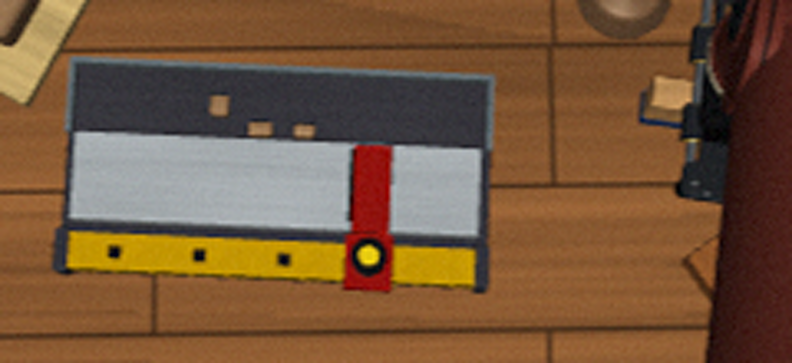

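The plate is clear and all three chips are on the trough side of its edge. The collar hasn't moved. I'll set the scraper down.

```bash
python3 -m crank '{"xyz":[[0.04,0,0.22],[0.04,0,0.22],[0.04,0,0.22],[0.04,0,0.22],[0.04,0,0]],"angular":[[0,0,0],[0,0,0],[0,0,0],[0,0,0],[0,0,0]]}'
python3 -m crank '{"xyz":[[0,0,0],[0,0,0],[0,0,0],[0,0,0],[0,0,0]],"angular":[[0,0,0],[0,0,0],[0,0,0],[0,0,0],[0,0,0]]}'
```

```text
time_s: 12.5
tool_pos: [0.6305, -0.2908, 0.0441]
eef_rot: [0.0, 0.997, -0.076, 0.0]
ft_force: [-0.7, -0.6, -2.2]
grip_width: 0.299
time_s: 13.0
tool_pos: [0.6304, -0.2907, 0.044]
eef_rot: [-0.0, 0.997, -0.076, 0.0]
ft_force: [0.5, 0.5, -2.0]
grip_width: 0.295
```

```bash
python3 -m crank '{"xyz":[[0,0,0.1],[0,0,0.1],[0,0,0.05],[0,0,0],[0,0,0]],"angular":[[0,0,0],[0,0,0],[0,0,0],[0,0,0],[0,0,0]]}'
```

```text
time_s: 13.5
tool_pos: [0.6305, -0.2907, 0.0419]
eef_rot: [0.0, 0.997, -0.076, 0.0]
ft_force: [-1.6, 0.5, 5.2]
grip_width: 0.298
```

```bash
python3 -m crank '{"xyz":[[0,0,-0.05],[0,0,0],[0,0,0],[0,0,0],[0,0,0]],"angular":[[0,0,0],[0,0,0],[0,0,0],[0,0,0],[0,0,0]]}' 1
python3 -m crank '{"xyz":[[0,0,0],[0,0,0],[0,0,0],[0,0,-1],[0,0,-2]],"angular":[[0,0,0],[0,0,0],[0,0,0],[0,0,0],[0,0,0]]}'
python3 -m crank '{"xyz":[[0,0,-2.5],[0,0,-2.5],[0,0,-2.5],[0,0,-2],[0,0,0]],"angular":[[0,0,0],[0,0,0],[0,0,0],[0,0,0],[0,0,0]]}'
python3 -c "
from plan import *
x,y=jig(-.035,-.08); print(x,y)
tgt(x,y,.15,-92.92,15)"
```

```text
time_s: 14.0
tool_pos: [0.6304, -0.2907, 0.0419]
eef_rot: [-0.0, 0.997, -0.076, -0.0]
ft_force: [0.4, 0.1, 0.1]
grip_width: 0.661
time_s: 14.5
tool_pos: [0.6293, -0.2903, 0.0711]
eef_rot: [-0.001, 0.997, -0.076, -0.001]
ft_force: [0.6, 1.0, 0.7]
grip_width: 0.992
time_s: 15.0
tool_pos: [0.6321, -0.2913, 0.1715]
eef_rot: [0.001, 0.997, -0.076, 0.003]
ft_force: [1.0, 0.7, -0.3]
grip_width: 0.998
0.5045701182727751 0.001986823567602672
now [ 0.6321 -0.2913  0.1715] -8.75 d [-0.1276  0.2932 -0.0215]
{"xyz":[[-1.14, -1.8, 0.13], [-1.31, -1.68, 0.13], [-1.47, -1.55, 0.13], [-1.61, -1.4, 0.13], [-1.74, -1.23, 0.13]],"angular":[[-0.01, -0.02, 5.61], [-0.01, -0.02, 5.61], [-0.01, -0.02, 5.61], [-0.01, -0.02, 5.61], [-0.01, -0.02, 5.61]]}
{"xyz":[[-1.85, -1.06, 0.14], [-1.95, -0.87, 0.14], [-2.02, -0.68, 0.14], [-2.08, -0.47, 0.14], [-2.12, -0.27, 0.14]],"angular":[[-0.01, -0.02, 5.61], [-0.01, -0.02, 5.61], [-0.01, -0.02, 5.61], [-0.01, -0.02, 5.61], [-0.01, -0.02, 5.61]]}
{"xyz":[[-2.13, -0.06, 0.14], [-2.13, 0.15, 0.14], [-2.1, 0.36, 0.14], [-2.06, 0.56, 0.14], [-1.99, 0.76, 0.14]],"angular":[[-0.01, -0.02, 5.61], [-0.01, -0.02, 5.61], [-0.01, -0.02, 5.61], [-0.01, -0.02, 5.61], [-0.01, -0.02, 5.61]]}
```

```bash
python3 -m crank '{"xyz":[[-1.14,-1.8,0.13],[-1.31,-1.68,0.13],[-1.47,-1.55,0.13],[-1.61,-1.4,0.13],[-1.74,-1.23,0.13]],"angular":[[0,0,5.61],[0,0,5.61],[0,0,5.61],[0,0,5.61],[0,0,5.61]]}'
python3 -m crank '{"xyz":[[-1.85,-1.06,0.14],[-1.95,-0.87,0.14],[-2.02,-0.68,0.14],[-2.08,-0.47,0.14],[-2.12,-0.27,0.14]],"angular":[[0,0,5.61],[0,0,5.61],[0,0,5.61],[0,0,5.61],[0,0,5.61]]}'
python3 -m crank '{"xyz":[[-2.13,-0.06,0.14],[-2.13,0.15,0.14],[-2.1,0.36,0.14],[-2.06,0.56,0.14],[-1.99,0.76,0.14]],"angular":[[0,0,5.61],[0,0,5.61],[0,0,5.61],[0,0,5.61],[0,0,5.61]]}'
python3 -c "
from plan import *
p=manip.grab_frame('top');save(p,'t8');ps=manip.grab_frame('scene');save(ps,'s8')
x,y=jig(-.035,-.08)
tgt(x,y,.064,-92.92,10)
for q in (p,ps):
  for l in ('scraper_mid',):print([(round(r['p'],2),cam2w(q,r['at']).round(4)) for r in manip.search_frame(q,l)])
import cv2
a=cv2.imread('pics/s8.png')
cv2.imwrite('pics/c8.png',cv2.resize(a[150:350,200:440],None,fx=3.2,fy=3,interpolation=2))"
```

```text
time_s: 15.5
tool_pos: [0.5871, -0.1921, 0.1599]
eef_rot: [-0.0, 0.948, -0.317, -0.0]
ft_force: [-0.2, 0.7, -0.2]
grip_width: 0.998
time_s: 16.0
tool_pos: [0.5445, -0.0943, 0.153]
eef_rot: [0.0, 0.843, -0.538, -0.0]
ft_force: [0.1, 0.5, 1.1]
grip_width: 1.001
time_s: 16.5
tool_pos: [0.5018, 0.0034, 0.1461]
eef_rot: [-0.0, -0.688, 0.726, 0.0]
ft_force: [-1.2, 0.6, -0.1]
grip_width: 0.997
now [0.5013 0.0055 0.1461] -92.83 d [ 0.0033 -0.0035 -0.0821]
{"xyz":[[0.03, -0.03, 0.82], [0.03, -0.03, 0.82], [0.03, -0.03, 0.82], [0.03, -0.03, 0.82], [0.03, -0.03, 0.82]],"angular":[[0.01, 0.0, 0.01], [0.01, 0.0, 0.01], [0.01, 0.0, 0.01], [0.01, 0.0, 0.01], [0.01, 0.0, 0.01]]}
{"xyz":[[0.03, -0.03, 0.82], [0.03, -0.03, 0.82], [0.03, -0.03, 0.82], [0.03, -0.03, 0.82], [0.03, -0.03, 0.82]],"angular":[[0.01, 0.0, 0.01], [0.01, 0.0, 0.01], [0.01, 0.0, 0.01], [0.01, 0.0, 0.01], [0.01, 0.0, 0.01]]}
[(0.83, array([ 0.6215, -0.2886,  0.0797]))]
[(0.69, array([ 0.6416, -0.2809,  0.0568]))]
```

View pics/c8.png

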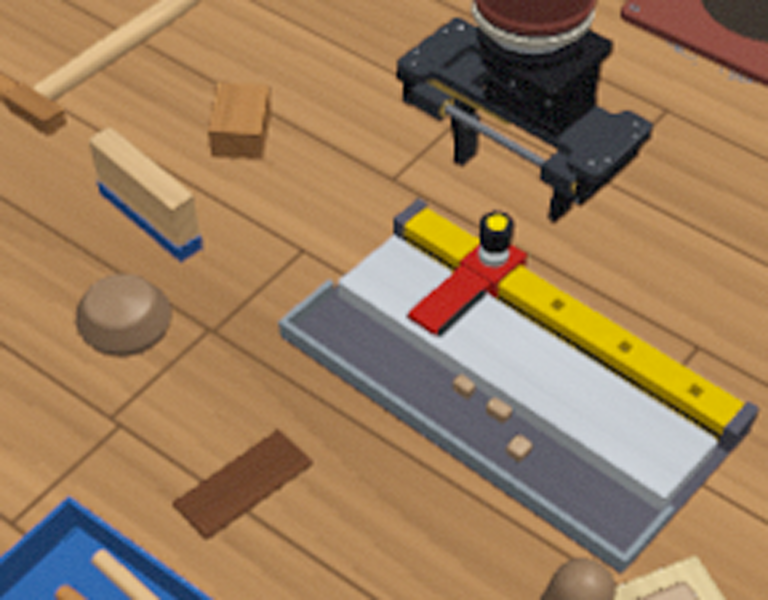

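View pics/t8.png

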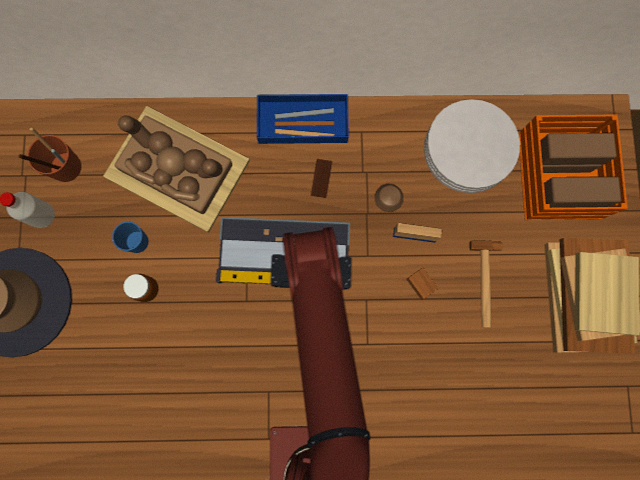

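The scraper stands upright at (145,190) in the crop and the chips lie in the trough. The knob at (496,232) is below the gripper. I'll lower over it.

```bash
python3 -m crank '{"xyz":[[0.06,-0.06,0.8],[0.06,-0.06,0.8],[0.06,-0.06,0.8],[0.06,-0.06,0.8],[0.06,-0.06,0.6]],"angular":[[0,0,0],[0,0,0],[0,0,0],[0,0,0],[0,0,0]]}'
python3 -m crank '{"xyz":[[0,0,0],[0,0,0],[0,0,0],[0,0,0],[0,0,0]],"angular":[[0,0,0],[0,0,0],[0,0,0],[0,0,0],[0,0,0]]}'
python3 -c "
from plan import *
ps=manip.grab_frame('scene');save(ps,'s9')
x,y=jig(-.035,-.08)
tgt(x,y,.064,-92.92,5)
print(manip.read_state()['joint_positions'].round(2))
import cv2
a=cv2.imread('pics/s9.png')
cv2.imwrite('pics/c9.png',cv2.resize(a[180:260,310:410],None,fx=6,fy=6,interpolation=2))"
```

```text
time_s: 17.2
tool_pos: [0.5052, -0.0008, 0.1073]
eef_rot: [-0.0, -0.689, 0.725, 0.0]
ft_force: [0.2, 0.2, -0.5]
grip_width: 1.003
time_s: 17.7
tool_pos: [0.5056, -0.0005, 0.1087]
eef_rot: [0.0, -0.689, 0.725, -0.0]
ft_force: [-0.6, 0.3, -0.9]
grip_width: 0.998
now [ 5.056e-01 -5.000e-04  1.087e-01] -92.88 d [-0.001   0.0025 -0.0447]
{"xyz":[[-0.05, 0.02, 0.89], [-0.05, 0.02, 0.89], [-0.05, 0.02, 0.89], [-0.05, 0.02, 0.89], [-0.05, 0.02, 0.89]],"angular":[[-0.0, 0.0, 0.01], [-0.0, 0.0, 0.01], [-0.0, 0.0, 0.01], [-0.0, 0.0, 0.01], [-0.0, 0.0, 0.01]]}
[ 0.22  0.16 -0.33  1.94  0.06  1.06 -1.76]
```

View pics/c9.png

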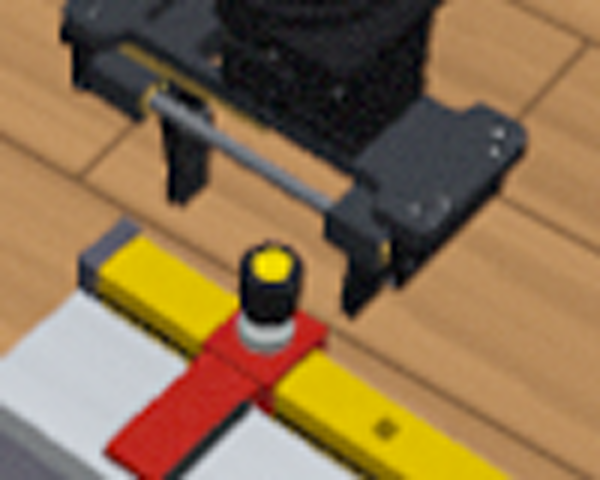

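The finger tips at (180,200) and (350,312) straddle the knob dot at (271,265). I'll lower and grip gently.

```bash
python3 -m crank '{"xyz":[[-0.05,0.02,0.9],[-0.05,0.02,0.9],[-0.05,0.02,0.9],[-0.05,0.02,0.9],[-0.05,0.02,0.8]],"angular":[[0,0,0],[0,0,0],[0,0,0],[0,0,0],[0,0,0]]}'
python3 -m crank '{"xyz":[[0,0,0],[0,0,0],[0,0,0],[0,0,0],[0,0,0]],"angular":[[0,0,0],[0,0,0],[0,0,0],[0,0,0],[0,0,0]]}' 0 30
python3 -m crank '{"xyz":[[0,0,0],[0,0,0],[0,0,0],[0,0,0],[0,0,0]],"angular":[[0,0,0],[0,0,0],[0,0,0],[0,0,0],[0,0,0]]}'
```

```text
time_s: 18.25
tool_pos: [0.5042, 0.002, 0.0633]
eef_rot: [-0.0, -0.689, 0.725, 0.0]
ft_force: [0.8, 0.8, 0.7]
grip_width: 0.997
time_s: 18.75
tool_pos: [0.5048, 0.0019, 0.0648]
eef_rot: [0.0, -0.689, 0.725, -0.0]
ft_force: [-0.0, -0.4, 0.8]
grip_width: 0.628
time_s: 19.25
tool_pos: [0.5046, 0.0017, 0.0645]
eef_rot: [-0.0, -0.689, 0.725, -0.0]
ft_force: [0.6, -1.0, 0.2]
grip_width: 0.336
```

```bash
python3 -m crank '{"xyz":[[0,0,-0.2],[0,0,-0.3],[0,0,-0.3],[0,0,-0.2],[0,0,-0.1]],"angular":[[0,0,0],[0,0,0],[0,0,0],[0,0,0],[0,0,0]]}'
python3 -m crank '{"xyz":[[0,0,-0.1],[0,0,0],[0,0,0],[0,0,0],[0,0,0]],"angular":[[0,0,0],[0,0,0],[0,0,0],[0,0,0],[0,0,0]]}'
python3 -c "
from plan import *
ps=manip.grab_frame('scene');save(ps,'s10');st()
import cv2
a=cv2.imread('pics/s10.png')
cv2.imwrite('pics/c10.png',cv2.resize(a[180:260,310:410],None,fx=6,fy=6,interpolation=2))
x,y=jig(-.035,-.01)
tgt(x,y,manip.read_state()['tool_pos'][2],-92.92,15)"
```

```text
time_s: 19.75
tool_pos: [0.5045, 0.0019, 0.0754]
eef_rot: [-0.0, -0.689, 0.725, -0.0]
ft_force: [2.6, -2.1, -8.0]
grip_width: 0.338
time_s: 20.25
tool_pos: [0.5045, 0.002, 0.0764]
eef_rot: [-0.0, -0.689, 0.725, 0.0]
ft_force: [3.3, -2.5, -8.0]
grip_width: 0.334
20.3 [0.5045 0.002  0.0764] -92.89 [ 3.7 -2.5 -7.6] 0.333
now [0.5045 0.002  0.0764] -92.89 d [0.0036 0.0699 0.    ]
{"xyz":[[-0.47, -0.0, 0.0], [-0.47, -0.0, 0.0], [-0.47, -0.0, 0.0], [-0.47, -0.0, 0.0], [-0.47, -0.0, 0.0]],"angular":[[0.0, 0.0, 0.0], [0.0, 0.0, 0.0], [0.0, 0.0, 0.0], [0.0, 0.0, 0.0], [0.0, 0.0, 0.0]]}
{"xyz":[[-0.47, -0.0, 0.0], [-0.47, -0.0, 0.0], [-0.47, -0.0, 0.0], [-0.47, -0.0, 0.0], [-0.47, -0.0, 0.0]],"angular":[[0.0, 0.0, 0.0], [0.0, 0.0, 0.0], [0.0, 0.0, 0.0], [0.0, 0.0, 0.0], [0.0, 0.0, 0.0]]}
{"xyz":[[-0.47, -0.0, 0.0], [-0.47, -0.0, 0.0], [-0.47, -0.0, 0.0], [-0.47, -0.0, 0.0], [-0.47, -0.0, 0.0]],"angular":[[0.0, 0.0, 0.0], [0.0, 0.0, 0.0], [0.0, 0.0, 0.0], [0.0, 0.0, 0.0], [0.0, 0.0, 0.0]]}
```

View pics/c10.png

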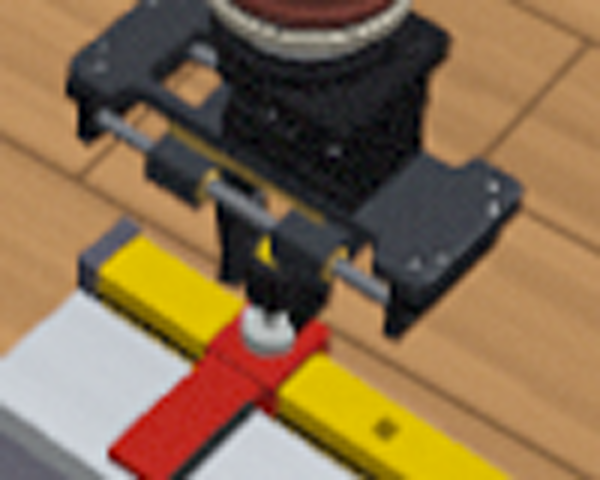

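The knob has lifted and about 8 N agrees with a lift of around 16 mm. I'll slide along +y, which is tool -x.

```bash
python3 -m crank '{"xyz":[[-0.3,0,0],[-0.4,0,0],[-0.5,0,0],[-0.5,0,0],[-0.5,0,0]],"angular":[[0,0,0],[0,0,0],[0,0,0],[0,0,0],[0,0,0]]}'
python3 -m crank '{"xyz":[[-0.5,0,0],[-0.5,0,0],[-0.5,0,0],[-0.5,0,0],[-0.5,0,0]],"angular":[[0,0,0],[0,0,0],[0,0,0],[0,0,0],[0,0,0]]}'
```

```text
time_s: 20.8
tool_pos: [0.5058, 0.0245, 0.0765]
eef_rot: [0.0, -0.689, 0.725, -0.0]
ft_force: [4.4, -3.0, -8.2]
grip_width: 0.336
time_s: 21.3
tool_pos: [0.5072, 0.0495, 0.0766]
eef_rot: [0.0, -0.689, 0.725, -0.0]
ft_force: [5.4, -2.0, -8.5]
grip_width: 0.334
```

```bash
python3 -m crank '{"xyz":[[-0.6,0,0],[-0.6,0,0],[-0.5,0,0],[-0.35,0,0],[-0.2,0,0]],"angular":[[0,0,0],[0,0,0],[0,0,0],[0,0,0],[0,0,0]]}'
python3 -c "
from plan import *
ps=manip.grab_frame('scene');save(ps,'s11');pt=manip.grab_frame('top');save(pt,'t11');st()
import cv2
a=cv2.imread('pics/s11.png')
cv2.imwrite('pics/c11.png',cv2.resize(a[190:310,300:440],None,fx=5,fy=5,interpolation=2))
x,y=jig(-.035,-.01);print(x,y,toj(manip.read_state()['tool_pos']))"
```

```text
time_s: 21.8
tool_pos: [0.5085, 0.0721, 0.0767]
eef_rot: [0.0, -0.689, 0.725, -0.0]
ft_force: [5.4, -2.7, -8.4]
grip_width: 0.336
21.9 [0.5085 0.0724 0.0767] -92.85 [ 5.6 -1.3 -8.6] 0.342
0.5081360271794093 0.07189593809260282 [-0.03465011 -0.00950198]
```

View pics/c11.png

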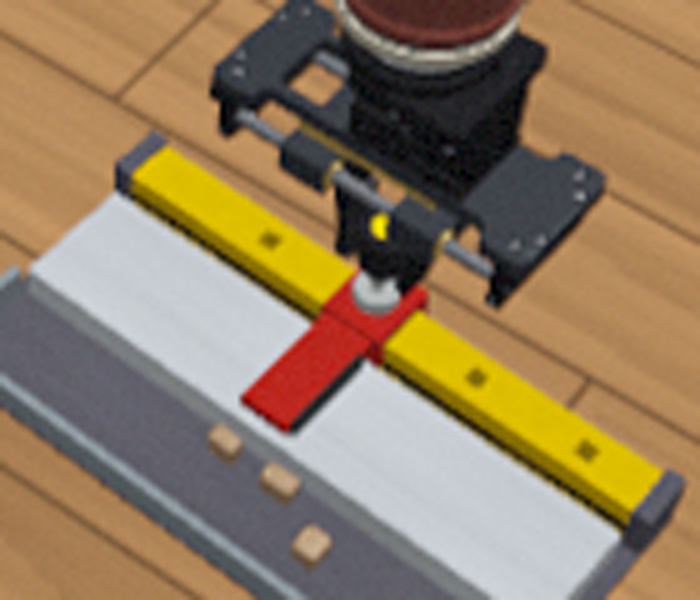

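The first hole is now open at (270,240), and two further holes show beyond the rest at (477,377) and (587,450), so the rest is at the second hole. I'll push the knob down.

```bash
python3 -m crank '{"xyz":[[0,0,0.2],[0,0,0.3],[0,0,0.3],[0,0,0.3],[0,0,0.2]],"angular":[[0,0,0],[0,0,0],[0,0,0],[0,0,0],[0,0,0]]}'
python3 -m crank '{"xyz":[[0,0,0.15],[0,0,0.15],[0,0,0.1],[0,0,0],[0,0,0]],"angular":[[0,0,0],[0,0,0],[0,0,0],[0,0,0],[0,0,0]]}'
```

```text
time_s: 22.4
tool_pos: [0.5085, 0.0717, 0.0638]
eef_rot: [0.0, -0.689, 0.725, -0.0]
ft_force: [3.8, 0.6, 2.3]
grip_width: 0.334
time_s: 22.9
tool_pos: [0.5085, 0.0716, 0.0598]
eef_rot: [0.0, -0.689, 0.725, -0.0]
ft_force: [4.7, 1.4, 2.8]
grip_width: 0.338
```

```bash
python3 -m crank '{"xyz":[[0,0,0.05],[0,0,0.05],[0,0,0.05],[0,0,0],[0,0,0]],"angular":[[0,0,0],[0,0,0],[0,0,0],[0,0,0],[0,0,0]]}'
```

```text
time_s: 23.4
tool_pos: [0.5085, 0.0715, 0.0592]
eef_rot: [0.0, -0.689, 0.725, -0.0]
ft_force: [-0.5, 1.2, 16.4]
grip_width: 0.338
```

```bash
python3 -m crank '{"xyz":[[0,0,0],[0,0,0],[0,0,0],[0,0,0],[0,0,0]],"angular":[[0,0,0],[0,0,0],[0,0,0],[0,0,0],[0,0,0]]}' - 45
python3 -m crank '{"xyz":[[0,0,0],[0,0,0],[0,0,0],[0,0,0],[0,0,0]],"angular":[[0,0,0],[0,0,0],[0,0,0],[0,0,0],[0,0,0]]}'
python3 -c "
from plan import *
ps=manip.grab_frame('scene');save(ps,'s12');pt=manip.grab_frame('top');save(pt,'t12');st()
for n in ['scraper_mid','collar','mallet','rib','wood_offcut','clay_lump']: print(n,[(round(r['p'],2),cam2w(ps,r['at']).round(3)) for r in manip.search_frame(ps,n)[:2]])
# dot: expected pixel for knob top at home/at +5mm
x,y=jig(-.035,-.01)
print(proj(ps,[x,y,.090]),proj(ps,[x,y,.095]))
import cv2
a=cv2.imread('pics/s12.png')
cv2.imwrite('pics/c12.png',cv2.resize(a[150:350,200:440],None,fx=3.2,fy=3,interpolation=2))"
```

```text
time_s: 23.9
tool_pos: [0.5086, 0.0715, 0.0593]
eef_rot: [0.0, -0.689, 0.725, -0.0]
ft_force: [-0.9, 0.9, 16.2]
grip_width: 0.333
time_s: 24.4
tool_pos: [0.5085, 0.0715, 0.0592]
eef_rot: [0.0, -0.689, 0.725, -0.0]
ft_force: [0.4, 0.9, 16.3]
grip_width: 0.331
24.5 [0.5086 0.0715 0.0593] -92.89 [ 0.3  0.8 15.6] 0.331
scraper_mid [(0.92, array([ 0.639, -0.279,  0.062])), (0.49, array([0.593, 0.092, 0.033]))]
collar [(0.9, array([0.552, 0.075, 0.042]))]
mallet [(0.56, array([ 0.534, -0.472,  0.024]))]
rib [(0.77, array([ 0.798, -0.028,  0.008]))]
wood_offcut [(0.91, array([ 0.501, -0.293,  0.039]))]
clay_lump [(0.73, array([ 0.746, -0.206,  0.041]))]
[376.30117917 239.35668274] [376.50203015 238.17572555]
```

View pics/c12.png

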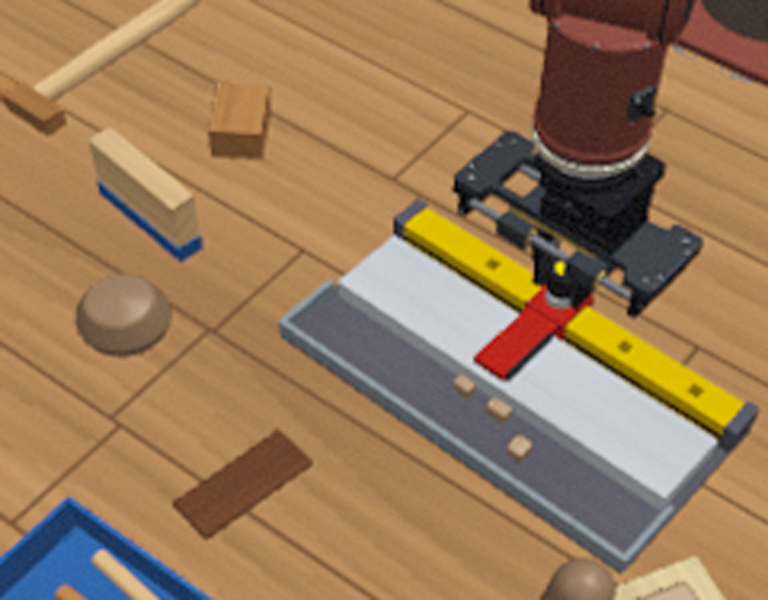

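The picture shows the rest between the first hole at (492,264) and the third at (625,346). The gripper is on the knob, the scraper is upright at (145,190), and the chips are in the trough. The force holds steady at 16 N, so I'll hand in.

```bash
python3 -c "
from plan import *
print(manip.sign_off());st()"
```

```text
the job is handed in; nothing more can be done
None
the job is handed in; nothing more can be done
```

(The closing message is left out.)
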